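# Lean the door slab over the mouth of the gas forge

## Task

Close the mouth of the gas forge ready for lighting: lean the thin firebrick slab over it, standing on end with its foot in the angle-iron rest bar and its upper end resting on the front plate, centred and square so that it covers the whole width of the mouth. The brick is brittle, so do not let it drop, topple or be pressed hard against the forge, and leave the other things on the bench where they lie.

Things in the scene. Friction and masses are not known exactly. Their poses are not given: they have to be found in the camera images.
- slab: Loose door slab of cream insulating firebrick, 190 x 62 x 25 mm, 0.2 to 0.4 kg, brittle (chips if pressed with over 35 N); lies flat on the bench. Thinner than the big brick. Origin: its centre (12.5 mm over the bench at the start). x along the 190 mm length, y across the 62 mm width, z across the thickness; its two ends and two faces are alike.
- forge: Gas forge, fixed: grey round shell on legs, burner pipe upright on top (up to 480 mm). Origin: on the bench under the middle of the shell; -x points out of the mouth, y along the front plate, z up.
- front_plate: The forge's dark steel front plate, upright, 240 mm wide, from 72 to 290 mm above the bench, fixed to the forge; same origin and axes as the forge body. Its outer face lies 143 mm from that origin on the -x side; bolts 5 mm proud only at its corners.
- mouth (a point): Centre of the forge's mouth, in the plane of the front plate's outer face, 130 mm above the bench. The mouth is an upright slot 44 mm wide and 90 mm high (85 to 175 mm above the bench), framed by a pale lining. Axes as the forge.
- rest_guide: Rest bar and its two sleeves under the front plate; same origin and axes as the forge. The bar is a level angle iron 170 mm long, parallel to the plate, centred on the mouth, on rods 65 mm to either side. Clamped, it does not give, but how far out it stands is not reported: the inner face of its lip is 95 to 143 mm out from the plate's face. Feel or look for it.
- rest_level (a point): Point on the plate's outer face, under the middle of the mouth, at the height of the rest bar's level leg (70 mm above the bench). That leg is 30 mm deep, from the lip towards the forge, with open space between it and the plate; the upright lip along its outer edge is 4 mm thick, its top 100 mm above the bench. The leaned slab stands about 22 to 41 degrees off upright.
- brick: Bystander: big loose cream firebrick, 230 x 114 x 64 mm, lying flat; origin at the centre of its underside.
- hammer: Bystander: hammer lying flat, 300 mm long; origin near its middle.
- brush: Bystander: brush lying flat, 220 mm long; origin near its middle.
- flux_tin: Bystander: upright tin, 72 mm across, 90 mm high; origin at the centre of its underside.
- flat_bar: Bystander: offcut of dark steel flat bar, 130 x 40 x 12 mm, lying flat; origin at the centre of its underside.
- tongs: Bystander: steel forge tongs lying flat, 290 mm long, near the robot; origin at the rivet.
Things that resemble listed ones, but are neither listed nor needed, are in the scene too. What is shaped like the slab but green or red is not meant.

How it is judged:
At the end, for the whole second after the job is handed in: The slab rests with its foot in the rest bar's angle (slab centre 140 to 171 mm up) and its upper end on the front plate, 19 to 46 degrees off upright, sideways within 9 mm of the mouth's middle, its width parallel to the plate within 0.12 rad, at rest; no bystander moved 30 mm (contact force between slab and rest_guide above 0.7 N and contact force between slab and front_plate above 0.1 N and y of slab in the frame of forge between -0.009 and 0.009 m and angle between the y axis of slab and the y axis of forge, either way round below 0.12 rad and angle between the x axis of slab and the z axis of forge, either way round between 0.33 and 0.8 rad and z of slab in the frame of forge between 0.14 and 0.171 m and linear speed of slab below 0.02 m/s and angular speed of slab below 0.15 rad/s and distance of each of brick, hammer, brush, flux_tin, flat_bar, tongs from where it was at the start of the episode below 0.03 m); the robot touches nothing.
It fails at once if the slab falls or topples faster than 0.3 m/s out of the fingers (linear speed of slab above 0.3 m/s and contact force between slab and the fingers below 0.1 N).
It fails at once if the slab is pressed against the forge with more than 35 N (contact force between slab and forge above 35 N).
It fails at once if a bystander is moved 30 mm or more (distance of any of brick, hammer, brush, flux_tin, flat_bar, tongs from where it was at the start of the episode above 0.03 m).
It also fails if it takes over 54 s, if anything falls off the work surface, if the arm or the gripper's body presses on something with over 40 N, if the wrist force passes 120 N, or if a joint passes its speed limit or range.

## Robot

A 6-joint arm with a two-finger parallel gripper is mounted at the origin on the work surface. World frame = base frame: x ahead of the robot, y to its left, z up, the work surface at z = 0. Lengths are in m, angles in rad, forces in N, time in s.
With the tool pointing down it reaches from about 0.325 to 0.775 m from the base axis. Payload 5.5 kg.
Tool frame: the origin (TCP) lies between the finger pads; the fingertips stand 25 mm ahead of it and the grasp point (between the pads) lies 6 mm ahead of it; z points along the fingers, y is the line along which they close (so a half turn about z gives the same grasp; the last joint's range is limited). The gripper opens to 85 mm and grips with 20 to 120 N. Pads are 22 mm wide; open, the fingers measure 114 mm over their backs; the gripper's body (76 mm by 85 mm) begins 54 mm behind the grasp point. The pads swing forward as they close: fully open they stand 13 mm farther back than shut.
Start: joints at [1.237, 0.091, 1.231, -0, 1.82, -0.057], TCP at [0.164, 0.577, 0.23] pointing down, gripper open.
Joint ranges: [-2.87, 2.87], [-0.86, 2.18], [0.17, 2.46], [-1.51, 4.65], [0.06, 2.69], [-2.65, 2.65]. Speed limits (rad/s): [2.57, 2.57, 3.01, 3.14, 3.14, 3.14].

## Interface

Orientations are given as a unit quaternion [x, y, z, w].
In Python, from workcell import state, read_camera, close_job gives the robot as it stands. The module is installed in compiled form; this text tells all that it offers.
- The arm moves only by the tool arm_command, never from a script. Its argument "plan" is text: rows parted by semicolons, each of 7 numbers parted by spaces: the turn, a rotation vector about the tool's x, y, z in degrees, then the shift along the tool's x, y, z in m, then the closure, from 0 (fully open) to 1 (shut). A call has 1 to 12 rows; each row is the pose to reach, as a shift and turn from the pose commanded when the call began, along the tool's axes at that moment; what a row does not reach only later rows make up. A row lasts 1/12 s, in which the tool goes at most 41.7 mm and 7.16 degrees, less where a joint would pass 70% of its speed; a pose out of reach is approached as far as the arm can. A call with a gripper value outside its range is refused whole. The fingers move at their own pace and stop on an object; "squeeze" is the grip in N (left out, the last holds). Time passes only in rows, so rows that repeat a pose let the fingers close. It gives the time, the measured TCP pose, the force, the opening and the grip force at its end, in the units of the state.
- state(): the state, without advancing time (a new reading comes with each control period).
- read_camera(name): name is "scene" or "top"; returns a dict with "img" (480x640x3 uint8, red, green, blue), "range_z" (480x640 float32, m along the optical axis (not along the pixel's ray), 0 where there is no reading), "fovy" (degrees; the focal length in pixels is half the picture's height over the tangent of half this angle, whatever the lens; pixels are square), "cx", "cy" (the principal point, pixels), "k1" (the pictures are not rectified: a ray, as slopes to the right and down, at radius r is drawn at 1 + k1 r^2 times it, then the intrinsics apply), "R" (3x3) and "t" (3): a world point X has camera coordinates R X + t. Camera axes: x right, y down, z forward; pixel columns grow to the right and rows downward; lengths in m; the calibration is good to about 2 mm. A picture is of the moment at which its call begins.
- close_job(): hands the job in; it is judged then, once.
The state is a dict: "t": time; "joints": joint angles; "joint_vel": joint speeds; "effort": joint torques, N m; "position": TCP position; "tool_rot": TCP orientation; "force": force on the tool from outside, world axes, zero at the start; "torque": the same for the moment, N m; "finger_gap": finger opening in m; "finger_force": force on a finger pad.
Only numpy, scipy, OpenCV 4.12 (cv2) and the standard library are available. Lean on these libraries where they do the work, as an engineer would, in place of code of your own. Each camera call takes 0.05 s, during which the arm holds its last target. There are 200 camera calls.

## Working session

There is one attempt and no reset: what is moved stays moved. The work goes in short steps, Python scripts to look and compute and a tool call to move; the robot and the scene stay as the last step left them, time stands still between calls to the robot, and variables do not carry over. Pictures are saved under pics/ and viewed, at most 10 in all, crops included, and the job is handed in when it is done.

Besides the shell and the picture viewer there is one more tool, called after "Call:" in YAML: its name, and indented under it one key for each argument. arm_command: Moves the arm, as the interface text tells. Its arguments: {"type":"object","properties":{"plan":{"type":"string"},"squeeze":{"type":"number"}},"required":["plan"]}

```bash
mkdir -p pics; cat > h.py <<'E'
import numpy as np, cv2
from workcell import state, read_camera, close_job
def cloud(c):
    f=240/np.tan(np.radians(c["fovy"])/2)
    K=np.array([[f,0,c["cx"]],[0,f,c["cy"]],[0,0,1.]])
    v,u=np.mgrid[0:480,0:640]
    p=np.stack([u.ravel(),v.ravel()],1).astype(float)[:,None]
    s=cv2.undistortPoints(p,K,np.array([c["k1"],0,0,0,0.])).reshape(480,640,2)
    z=c["range_z"]; X=np.dstack([s*z[...,None],z])
    W=(X-c["t"])@c["R"]   # R^T (X-t)
    W[z==0]=np.nan
    return W
E
python3 - <<'E'
from h import *
for n in("scene","top"):
    c=read_camera(n); cv2.imwrite(f"pics/{n}0.png",c["img"][...,::-1]); np.savez(f"{n}0.npz",**c)
    print(n,c["fovy"],c["k1"],(-c["R"].T@c["t"]).round(3))
print(state())
E
```

```text
scene 44.119895089505825 -0.15432409447635784 [ 0.945 -0.058  1.602]
top 50.84845798961496 -0.027249087766794522 [0.276 0.114 1.356]
{'t': 0.1, 'joints': array([ 1.23726252e+00,  9.18054807e-02,  1.23179668e+00, -1.20384923e-05,
        1.81979443e+00, -5.66719373e-02]), 'joint_vel': array([-6.88681201e-04, -1.59499344e-03, -3.32037316e-03,  1.87781294e-03,
        2.41886481e-04, -6.99426920e-05]), 'effort': array([ 2.36048603e-03, -4.60217214e+01, -4.19217038e+01, -8.85722216e-05,
        1.06726581e-02,  4.27151895e-05]), 'position': array([0.16390661, 0.5769062 , 0.22853319]), 'tool_rot': array([ 1.37990640e-01,  9.90433122e-01, -8.85989096e-04, -1.69138447e-04]), 'force': array([0.46754991, 0.05490952, 0.54974059]), 'torque': array([-0.06040718, -0.00428988, -0.00920977]), 'finger_force': 0.0, 'finger_gap': 0.08555899513057667}
```

View pics/scene0.png

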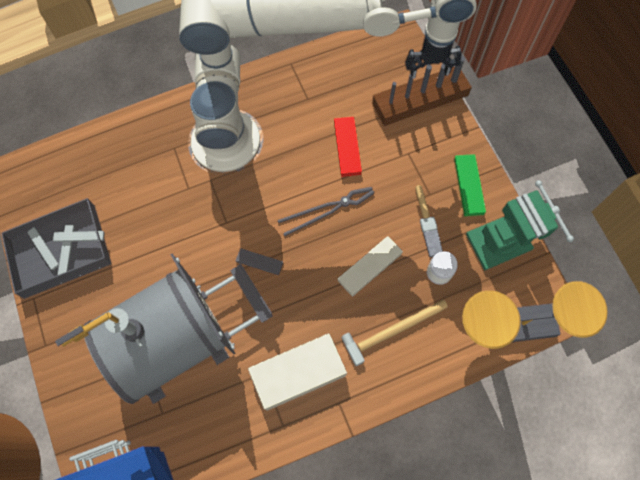

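View pics/top0.png

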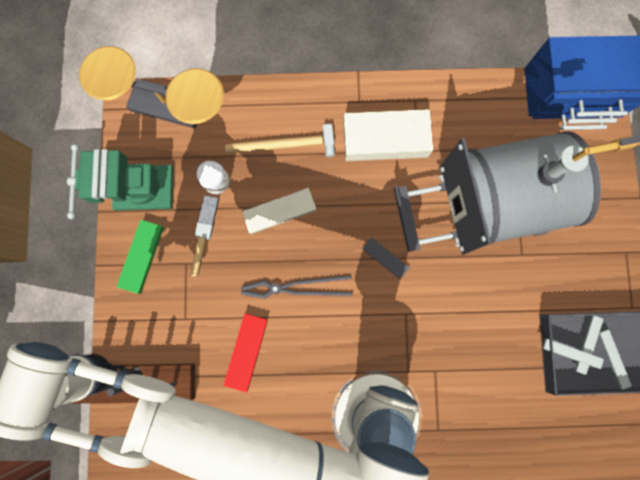

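The scene shows the cream slab at (369,265) (top view (280,210)), clear of the brick, hammer, brush, tin and flat bar. The forge mouth is at about (457,205) in the top view, with the rest bar at (405,218).

```bash
cat > m.py <<'E'
from h import *
S={n:dict(np.load(f"{n}0.npz")) for n in("scene","top")}
W={n:cloud({k:(v if v.ndim else v.item()) for k,v in S[n].items()}) for n in S}
def rect(P): 
    r=cv2.minAreaRect((P[:,:2]*1000).astype(np.float32)); return np.round(r[0],1),np.round(r[1],1),round(r[2],2)
for n,(u,v) in dict(scene=(369,265),top=(280,210)).items():
    w=W[n]; g=np.zeros((480,640),bool); g[v-50:v+50,u-50:u+50]=1
    hs=cv2.cvtColor(S[n]["img"],cv2.COLOR_RGB2HSV)
    m=g&(np.abs(w[...,2]-.025)<.006)&(hs[...,1]<90)
    k,l,st,_=cv2.connectedComponentsWithStats(m.astype(np.uint8)); m=l==1+st[1:,4].argmax()
    print(n,"slab",m.sum(),np.median(w[m],0).round(4),rect(w[m]))
# forge: plate face points
P=np.concatenate([W[n].reshape(-1,3) for n in W]); 
w=W["top"]
for n in W:
    w=W[n]
    for (u,v) in (dict(top=[(457,205),(470,170),(462,180),(465,225),(403,190),(410,240),(430,190),(430,240),(405,218),(414,216)],scene=[(195,290),(210,320),(250,290),(262,295)])[n]): print(n,u,v,w[v,u].round(4))
E
python3 m.py
```

```text
scene slab 1339 [0.5458 0.2452 0.0253] (array([545.5, 245.3]), array([ 63.7, 192.5]), 18.7)
top slab 1573 [0.5438 0.2415 0.0255] (array([544.2, 241.7]), array([ 64.1, 190.4]), 18.52)
scene 195 290 [ 0.4904 -0.211   0.2166]
scene 210 320 [ 0.5944 -0.1935  0.2913]
scene 250 290 [ 0.4984 -0.0894  0.0685]
scene 262 295 [ 0.504  -0.0647 -0.0029]
top 457 205 [ 0.527  -0.2133  0.1155]
top 470 170 [ 0.5681 -0.1999  0.292 ]
top 462 180 [ 0.564  -0.2006  0.2217]
top 465 225 [ 0.4688 -0.2178  0.1593]
top 403 190 [ 0.5798 -0.0873  0.0693]
top 410 240 [ 0.4479 -0.0992  0.0679]
top 430 190 [ 0.579  -0.1586  0.0648]
top 430 240 [ 0.4466 -0.1505  0.0684]
top 405 218 [ 0.5053 -0.0887  0.0703]
top 414 216 [ 0.5222 -0.1241  0.0028]
```

```bash
python3 - <<'E'
import cv2,numpy as np
a=cv2.imread("pics/top0.png")[120:265,380:520]; b=cv2.imread("pics/scene0.png")[240:385,160:300]
cv2.imwrite("pics/crop.png",cv2.resize(np.hstack([a,b]),(784,406),interpolation=cv2.INTER_CUBIC))
E
```

```text
(no output)
```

View pics/crop.png

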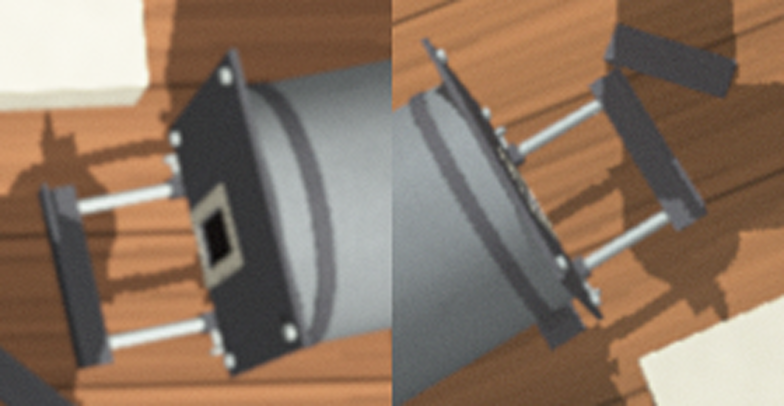

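The crop shows the plate, pale-framed mouth, and the rest bar with its lip at the outer edge; next a plane fit.

```bash
cat >> m.py <<'E'
print("----")
from scipy.optimize import least_squares
w=W["top"]; hs=cv2.cvtColor(S["top"]["img"],cv2.COLOR_RGB2HSV)
g=np.zeros((480,640),bool); g[130:258,435:500]=1
m0=g&(w[...,2]>.08)&(w[...,2]<.28)
n=np.array([-.178,.984]);d0=np.array([.527,-.2133])@n
for lo in range(4):
    m=m0&(np.abs(w[...,:2]@n-d0)<(.01 if lo==0 else .004))
    q=w[m][:,:2]; c=np.median(q,0); r=least_squares(lambda p:q@[np.cos(p[0]),np.sin(p[0])]-p[1],[np.arctan2(n[1],n[0]),d0],loss="soft_l1",f_scale=.001).x
    n=np.array([np.cos(r[0]),np.sin(r[0])]);d0=r[1]
print("plate angle deg",np.degrees(r[0]),"d",d0,m.sum())
e=np.array([-n[1],n[0]]) # lateral (along plate)
for k in W:
    w=W[k];s=w[...,:2]@e;o=w[...,:2]@n-d0;z=w[...,2]
    hs=cv2.cvtColor(S[k]["img"],cv2.COLOR_RGB2HSV)
    pl=(np.abs(o)<.006)&(z>.09)&(z<.285)
    print(k,"face med o",np.median(o[pl]),"lateral by height",[(zz,np.percentile(s[pl&(abs(z-zz)<.01)],[1,99]).round(4)) for zz in(.1,.15,.2,.25) if (pl&(abs(z-zz)<.01)).sum()>5])
    t=(abs(z-.29)<.004)&(abs(o+.005)<.012); print(" top edge",t.sum(),np.percentile(s[t],[1,99]).round(4) if t.any() else "")
    L=pl&(hs[...,2]>110)&(z>.07)&(z<.2)&(abs(s-s[pl].mean())<.05); print(" lining",L.sum(),np.percentile(s[L],[3,97]).round(4) if L.any() else "",np.percentile(z[L],[3,97]).round(3) if L.any() else "")
    # bar
    b=(o>.05)&(o<.16)&(z>.06)&(z<.11)&(abs(s-np.median(s[pl]))<.12)
    leg=b&(abs(z-.07)<.004)&(hs[...,2]<110); print(" leg",leg.sum(),"o",np.percentile(o[leg],[2,50,98]).round(4),"s",np.percentile(s[leg],[1,99]).round(4))
    lip=b&(z>.085); print(" lip",lip.sum(),"o",np.percentile(o[lip],[2,20,50,80,98]).round(4),"s",np.percentile(s[lip],[1,99]).round(4),"z",z[lip].max().round(4))
    sl=np.median(s[b])
    for ss in np.arange(-.06,.07,.03):
        x=b&(abs(s-sl-ss)<.004); print("  ",ss.round(2),[(round(a,3),round(c,3)) for a,c in sorted(zip(o[x].tolist(),z[x].tolist()))][::3])
E
python3 m.py | sed 1,/----/d
```

```text
plate angle deg 99.77803184430601 d -0.293395644963887 2293
scene face med o 0.0023604982427685717 lateral by height [(0.1, array([-0.6041, -0.3664])), (0.15, array([-0.6031, -0.3667])), (0.2, array([-0.603, -0.369])), (0.25, array([-0.6028, -0.3813]))]
 top edge 366 [-0.5992 -0.3714]
 lining 38 [-0.5277 -0.452 ] [0.092 0.192]
 leg 473 o [0.102  0.1181 0.1313] s [-0.5673 -0.403 ]
 lip 111 o [0.1312 0.1318 0.1331 0.1344 0.1354] s [-0.5671 -0.3999] z 0.1075
   -0.06 [(0.051, 0.066), (0.053, 0.063), (0.056, 0.061), (0.058, 0.072), (0.062, 0.069), (0.066, 0.064), (0.069, 0.063), (0.074, 0.063), (0.077, 0.065), (0.08, 0.066), (0.082, 0.065), (0.085, 0.061), (0.089, 0.061), (0.091, 0.065), (0.094, 0.064), (0.099, 0.066), (0.103, 0.068), (0.106, 0.069), (0.108, 0.067), (0.111, 0.067), (0.114, 0.067), (0.116, 0.071), (0.119, 0.075), (0.121, 0.068), (0.124, 0.066), (0.128, 0.066), (0.13, 0.068), (0.131, 0.07), (0.133, 0.098), (0.135, 0.102)]
   -0.03 [(0.102, 0.069), (0.105, 0.064), (0.108, 0.066), (0.111, 0.066), (0.115, 0.063), (0.117, 0.069), (0.12, 0.069), (0.123, 0.072), (0.125, 0.066), 
[... 2051 characters left out ...]
 (0.101, 0.074), (0.103, 0.068), (0.107, 0.073), (0.108, 0.07), (0.113, 0.075), (0.115, 0.071), (0.117, 0.073), (0.12, 0.072), (0.122, 0.072), (0.129, 0.097), (0.132, 0.079), (0.132, 0.099), (0.132, 0.097)]
   0.06 [(0.052, 0.068), (0.053, 0.071), (0.056, 0.064), (0.06, 0.066), (0.063, 0.067), (0.065, 0.065), (0.068, 0.066), (0.073, 0.068), (0.076, 0.07), (0.079, 0.065), (0.081, 0.069), (0.084, 0.069), (0.089, 0.067), (0.09, 0.062), (0.093, 0.063), (0.096, 0.065), (0.1, 0.07), (0.103, 0.07), (0.106, 0.076), (0.108, 0.075), (0.109, 0.072), (0.111, 0.069), (0.114, 0.075), (0.115, 0.064), (0.118, 0.071), (0.12, 0.07), (0.129, 0.101), (0.132, 0.1), (0.132, 0.086), (0.132, 0.094), (0.133, 0.083)]
```

Call:
arm_command:
  plan: "0 0 55.6 -0.458 -0.217 0.08 0; 0 0 55.6 -0.458 -0.217 0.08 0; 0 0 55.6 -0.458 -0.217 0.08 0; 0 0 55.6 -0.458 -0.217 0.08 0; 0 0 55.6 -0.458 -0.217 0.08 0; 0 0 55.6 -0.458 -0.217 0.08 0; 0 0 55.6 -0.458 -0.217 0.08 0; 0 0 55.6 -0.458 -0.217 0.08 0; 0 0 55.6 -0.458 -0.217 0.08 0; 0 0 55.6 -0.458 -0.217 0.08 0; 0 0 55.6 -0.458 -0.217 0.08 0; 0 0 55.6 -0.458 -0.217 0.08 0"
  squeeze: 33

```text
t: 1.1
position: [0.5365, 0.25, 0.1508]
tool_rot: [0.584, 0.812, -0.0, -0.0]
force: [-0.4, 0.7, -0.8]
finger_gap: 0.0852
finger_force: 0.0
```

```bash
cat >> h.py <<'E'
from scipy.spatial.transform import Rotation as Ro
def goal(p,R=None):  # world goal TCP -> tool-frame row
    s=state(); R0=Ro.from_quat(s["tool_rot"]).as_matrix()
    print("t",round(s["t"],2),"pos",s["position"].round(4),"F",s["force"].round(1),"joints",s["joints"].round(2),"gap",round(s["finger_gap"],4))
    print("tool x,y,z:",R0.T.round(3).tolist())
    R=R0 if R is None else R
    print("row:",Ro.from_matrix(R0.T@R).as_rotvec(degrees=True).round(2),(R0.T@(np.asarray(p)-s["position"])).round(4))
def Rt(z,y):
    z=np.array(z,float);z/=np.linalg.norm(z);y=np.array(y,float);y-=z*(y@z);y/=np.linalg.norm(y)
    return np.column_stack([np.cross(y,z),y,z])
E
python3 - <<'E'
from h import *
a=np.radians(18.6)
goal([.545,.2435,.026],Rt([0,0,-1],[np.cos(a),np.sin(a),0]))
E
```

```text
t 1.1 pos [0.5365 0.25   0.1508] F [-0.4  0.7 -0.8] joints [0.38 0.07 1.39 0.   1.68 0.06] gap 0.0852
tool x,y,z: [[-0.318, 0.948, 0.0], [0.948, 0.318, -0.001], [-0.001, -0.0, -1.0]]
row: [-0.04 -0.   -0.06] [-0.0089  0.006   0.1248]
```

Call:
arm_command:
  plan: "0 0 0 0 0 0.04 0; 0 0 0 0 0 0.08 0; 0 0 0 0 0 0.08 0; 0 0 0 0 0 0.08 0; 0 0 0 0 0 0.08 0"

```text
t: 1.52
position: [0.5359, 0.2524, 0.0736]
tool_rot: [0.584, 0.812, 0.001, 0.0]
force: [0.2, -0.2, 0.7]
finger_gap: 0.0854
finger_force: 0.0
```

```bash
python3 - <<'E'
from h import *
a=np.radians(18.6)
goal([.545,.2435,.024],Rt([0,0,-1],[np.cos(a),np.sin(a),0]))
E
```

```text
t 1.52 pos [0.5359 0.2524 0.0736] F [ 0.2 -0.2  0.7] joints [0.38 0.09 1.5  0.   1.54 0.06] gap 0.0854
tool x,y,z: [[-0.319, 0.948, 0.0], [0.948, 0.319, 0.002], [0.002, 0.001, -1.0]]
row: [ 0.09 -0.01 -0.02] [-0.0113  0.0057  0.0496]
```

Call:
arm_command:
  plan: "0 0 0 -0.0113 0.0057 0 0; 0 0 0 -0.0113 0.0057 0.02 0; 0 0 0 -0.0113 0.0057 0.04 0; 0 0 0 -0.0113 0.0057 0.0465 0; 0 0 0 -0.0113 0.0057 0.0465 0; 0 0 0 -0.0113 0.0057 0.0465 0.5; 0 0 0 -0.0113 0.0057 0.0465 0.5; 0 0 0 -0.0113 0.0057 0.0465 0.5; 0 0 0 -0.0113 0.0057 0.0465 0.5; 0 0 0 -0.0113 0.0057 0.0465 0.5; 0 0 0 -0.0113 0.0057 0.0465 0.5; 0 0 0 -0.0113 0.0057 0.0465 0.5"
  squeeze: 33

```text
t: 2.52
position: [0.5446, 0.2429, 0.0253]
tool_rot: [0.584, 0.812, 0.0, 0.0]
force: [0.7, 0.3, 0.6]
finger_gap: 0.0431
finger_force: 0.0
```

```bash
python3 - <<'E'
from h import *
goal([.545,.2435,.2])
E
```

```text
t 2.52 pos [0.5446 0.2429 0.0253] F [0.7 0.3 0.6] joints [ 0.36  0.14  1.55 -0.    1.46  0.04] gap 0.0431
tool x,y,z: [[-0.318, 0.948, -0.0], [0.948, 0.318, 0.0], [0.0, 0.0, -1.0]]
row: [0. 0. 0.] [ 0.0004  0.0006 -0.1747]
```

```bash
python3 - <<'E'
from h import *
o=[]
for n,(u,v) in dict(scene=(369,265),top=(280,210)).items():
    c=read_camera(n); i=c["img"][v-75:v+75,u-100:u+100,::-1]; o.append(cv2.resize(i,(400,300),interpolation=cv2.INTER_CUBIC))
    np.savez(f"{n}1.npz",**c)
cv2.imwrite("pics/g1.png",np.hstack(o))
E
```

```text
(no output)
```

View pics/g1.png

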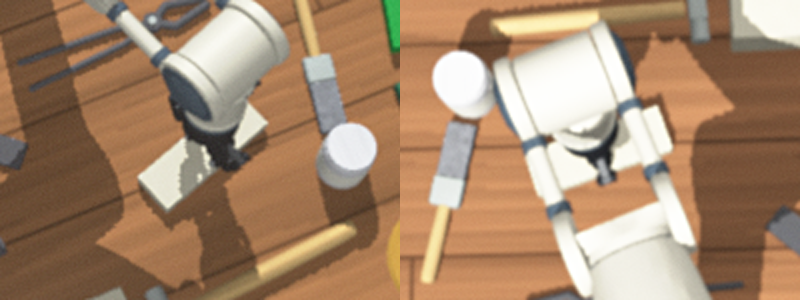

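The view shows the gripper centred over the slab, but the reading (43 mm, no force) says that it is not held. I'll close a little more and read again.

Call:
arm_command:
  plan: "0 0 0 0 0 0 0.5; 0 0 0 0 0 0 0.5; 0 0 0 0 0 0 0.5"

```text
t: 2.87
position: [0.5445, 0.2429, 0.0251]
tool_rot: [0.584, 0.812, -0.0, -0.0]
force: [-0.3, -0.7, -0.0]
finger_gap: 0.0429
finger_force: 0.0
```

```bash
python3 - <<'E'
from h import *
goal([.545,.2435,.2])
for n,(u,v) in dict(scene=(369,265),top=(280,210)).items():
    c=dict(np.load(f"{n}1.npz")); w=cloud({k:(x if x.ndim else x.item()) for k,x in c.items()})
    g=np.zeros((480,640),bool); g[v-50:v+50,u-60:u+60]=1
    hs=cv2.cvtColor(c["img"],cv2.COLOR_RGB2HSV)
    m=g&(np.abs(w[...,2]-.025)<.012)&(hs[...,1]<70)&(hs[...,2]>100)
    q=w[m]; a=np.radians(18.6); W_=np.array([np.cos(a),np.sin(a)]); L=np.array([-W_[1],W_[0]])
    d=q[:,:2]-[.545,.2435]
    print(n,m.sum(),"across",np.percentile(d@W_,[2,98]).round(3),"along",np.percentile(d@L,[2,98]).round(3),"z",np.percentile(q[:,2],[5,50,95]).round(4))
    p=w[g]; d=p[:,:2]-[.545,.2435]; k=(abs(d@L)<.03)&(p[:,2]<.05)&(hs[g][:,2]<70)
    b=np.c_[d@W_,p[:,2]][k]; print(b[np.argsort(b[:,0])][::6].round(3).tolist())
E
```

```text
t 2.87 pos [0.5445 0.2429 0.0251] F [-0.3 -0.7 -0. ] joints [0.36 0.14 1.55 0.   1.46 0.04] gap 0.0429
tool x,y,z: [[-0.318, 0.948, 0.0], [0.948, 0.318, -0.0], [-0.0, -0.0, -1.0]]
row: [0. 0. 0.] [ 0.0004  0.0007 -0.1749]
scene 1113 across [-0.029  0.063] along [-0.093  0.21 ] z [0.0162 0.0241 0.0309]
[[0.036, 0.04]]
top 766 across [-0.032  0.108] along [-0.095  0.117] z [0.0197 0.0252 0.03  ]
[]
```

```bash
python3 - <<'E'
from h import *
c=dict(np.load("scene1.npz")); w=cloud({k:(x if x.ndim else x.item()) for k,x in c.items()})
a=np.radians(18.6); W_=np.array([np.cos(a),np.sin(a)]); L=np.array([-W_[1],W_[0]])
d=w[...,:2]-[.545,.2435]
for v in range(248,282,3):
    print(v,[(u,round(1000*(d[v,u]@W_)),round(1000*(d[v,u]@L)),round(1000*w[v,u,2]),int(c["img"][v,u].mean())) for u in range(370,398,3)])
i=c["img"][225:300,330:430,::-1]; cv2.imwrite("pics/g2.png",cv2.resize(i,(800,600),interpolation=cv2.INTER_CUBIC))
E
```

```text
248 [(370, 33, -63, 364, 69), (373, 39, -59, 370, 66), (376, 45, -57, 379, 143), (379, 48, -50, 373, 134), (382, 35, -17, 278, 140), (385, 37, -8, 266, 136), (388, 38, 5, 242, 129), (391, 2, 82, 14, 215), (394, 9, 85, 24, 226), (397, 15, 91, 24, 227)]
251 [(370, 15, -34, 243, 142), (373, 40, -58, 348, 129), (376, 47, -57, 364, 142), (379, 32, -21, 257, 141), (382, 36, -15, 255, 139), (385, 38, -5, 238, 151), (388, 41, 4, 228, 135), (391, 9, 74, 18, 224), (394, 16, 79, 24, 224), (397, 22, 84, 26, 226)]
254 [(370, 18, -35, 231, 134), (373, 24, -31, 235, 156), (376, 28, -25, 233, 163), (379, 32, -18, 230, 162), (382, 38, -14, 232, 139), (385, 40, -5, 220, 76), (388, 11, 60, 24, 184), (391, 17, 66, 23, 222), (394, 23, 72, 26, 225), (397, 28, 78, 26, 229)]
257 [(370, 17, -31, 198, 52), (373, 24, -28, 206, 56), (376, 28, -21, 200, 64), (379, 32, -15, 198, 57), (382, 36, -8, 194, 44), (385, 38, 3, 175, 78), (388, 17, 55, 19, 229), (391, 24, 59, 27, 227), (394, 29, 67, 22, 222), (397, 31, 79, 5, 111)]
260 [(370, 20, -32, 178, 46), (373, 25, -27, 184, 45), (376, 30, -21, 180, 47), (379, 35, -
[... 1131 characters left out ...]
19, 23, 139), (373, 29, -15, 29, 171), (376, 32, -4, 12, 116), (379, 36, 5, -1, 80), (382, 54, -10, 82, 51), (385, 63, -11, 109, 62), (388, 52, 25, -3, 104), (391, 58, 30, 2, 134), (394, 64, 36, 2, 135), (397, 70, 42, 6, 128)]
278 [(370, 29, -26, 25, 161), (373, 33, -16, 12, 99), (376, 36, -7, -2, 81), (379, 43, -2, 3, 85), (382, 48, 6, -1, 84), (385, 54, 11, 3, 126), (388, 59, 18, 2, 134), (391, 64, 26, -6, 131), (394, 70, 30, 3, 128), (397, 75, 38, -3, 127)]
281 [(370, 33, -27, 5, 99), (373, 37, -18, -5, 80), (376, 43, -12, -3, 85), (379, 49, -8, 4, 86), (382, 55, -1, 4, 124), (385, 60, 6, 1, 132), (388, 66, 11, 4, 131), (391, 70, 20, -3, 126), (394, 76, 25, 0, 127), (397, 82, 31, 0, 126)]
```

View pics/g2.png

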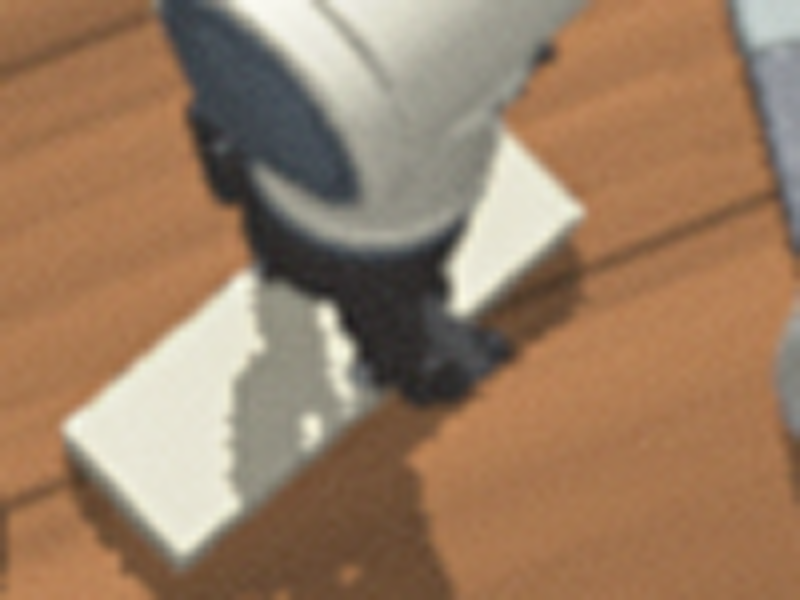

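The finger's lowest visible point (about (379,272) in the scene view) is some 40 mm up, over the slab's edge. So the pads closed above the slab and sit higher than I assumed. I'll open, go lower while watching the force, and try again.

Call:
arm_command:
  plan: "0 0 0 0 0 0 0; 0 0 0 0 0 0 0; 0 0 0 0 0 0 0; 0 0 0 0 0 0 0; 0 0 0 0 0 0 0; 0 0 0 0 0 0.003 0; 0 0 0 0 0 0.006 0; 0 0 0 0 0 0.009 0; 0 0 0 0 0 0.009 0"

```text
t: 3.62
position: [0.5439, 0.2427, 0.0149]
tool_rot: [0.584, 0.812, -0.001, -0.0]
force: [-0.2, -0.2, 0.3]
finger_gap: 0.0852
finger_force: 0.0
```

Call:
arm_command:
  plan: "0 0 0 0 0 0 0.2; 0 0 0 0 0 0 0.2; 0 0 0 0 0 0 0.3; 0 0 0 0 0 0 0.3; 0 0 0 0 0 0 0.4; 0 0 0 0 0 0 0.4"

```text
t: 4.12
position: [0.5446, 0.2429, 0.0168]
tool_rot: [0.584, 0.812, 0.0, 0.0]
force: [-2.7, -0.8, 3.5]
finger_gap: 0.0594
finger_force: 34.8
```

Call:
arm_command:
  plan: "0 0 0 0 0 0 0; 0 0 0 0 0 0 0; 0 0 0 0 0 0 0; 0 0 0 0 0 0.003 0; 0 0 0 0 0 0.005 0; 0 0 0 0 0 0.007 0; 0 0 0 0 0 0.007 0"

```text
t: 4.7
position: [0.5441, 0.2427, 0.0082]
tool_rot: [0.584, 0.812, -0.001, -0.0]
force: [0.3, -0.2, 0.5]
finger_gap: 0.0854
finger_force: 0.0
```

Call:
arm_command:
  plan: "0 0 0 0 0 0 0.2; 0 0 0 0 0 0 0.2; 0 0 0 0 0 0 0.3; 0 0 0 0 0 0 0.3; 0 0 0 0 0 0 0.5; 0 0 0 0 0 0 0.5; 0 0 0 0 0 0 0.5"
  squeeze: 40

```text
t: 5.28
position: [0.5448, 0.243, 0.0096]
tool_rot: [0.584, 0.812, 0.0, 0.0]
force: [1.0, -0.4, 2.6]
finger_gap: 0.0607
finger_force: 44.4
```

Call:
arm_command:
  plan: "0 0 0 0 0 -0.02 0.5; 0 0 0 0 0 -0.05 0.5; 0 0 0 0 0 -0.08 0.5; 0 0 0 0 0 -0.11 0.5; 0 0 0 0 0 -0.14 0.5; 0 0 0 0 0 -0.17 0.5; 0 0 0 0 0 -0.2 0.5; 0 0 0 0 0 -0.22 0.5; 0 0 0 0 0 -0.22 0.5"

```text
t: 6.03
position: [0.5457, 0.2433, 0.2345]
tool_rot: [0.584, 0.812, 0.003, 0.002]
force: [0.4, 0.4, -1.5]
finger_gap: 0.0606
finger_force: 44.7
```

```bash
cat > pl.py <<'E'
from h import *
# plate frame
A=np.radians(99.78); n=np.array([np.cos(A),np.sin(A),0]); e=np.array([-n[1],n[0],0])
d0=-.2924; s0=-.4830
off=np.array([0,0,-.003])   # slab centre in tool frame
def pose(th,o,z,s=s0,off=off):
    """TCP pose with slab leaned th deg off upright, slab centre o out from plate, height z"""
    t=np.radians(th); zt=-(np.cos(t)*n+np.array([0,0,np.sin(t)]))
    R=Rt(zt,-e); c=s*e+(d0+o)*n+[0,0,z]
    return c-R@off,R
E
python3 - <<'E'
from pl import *
goal(*pose(33,.16,.26))
goal(*pose(33,.07,.165))
E
```

```text
t 6.03 pos [0.5457 0.2433 0.2345] F [ 0.4  0.4 -1.5] joints [ 0.36  0.08  1.24 -0.    1.82  0.04] gap 0.0606
tool x,y,z: [[-0.318, 0.948, 0.0], [0.948, 0.318, 0.008], [0.007, 0.003, -1.0]]
row: [  4.77 -56.94   7.8 ] [-0.2641 -0.1378 -0.0251]
t 6.03 pos [0.5457 0.2433 0.2345] F [ 0.4  0.4 -1.5] joints [ 0.36  0.08  1.24 -0.    1.82  0.04] gap 0.0606
tool x,y,z: [[-0.318, 0.948, 0.0], [0.948, 0.318, 0.008], [0.007, 0.003, -1.0]]
row: [  4.77 -56.94   7.8 ] [-0.3531 -0.1522  0.0698]
```

Call:
arm_command:
  plan: "0.4 -4.7 0.7 -0.022 -0.012 -0.002 0.5; 0.8 -9.5 1.3 -0.044 -0.023 -0.004 0.5; 1.2 -14.2 2 -0.066 -0.035 -0.006 0.5; 1.6 -19 2.6 -0.088 -0.046 -0.008 0.5; 2 -23.7 3.3 -0.11 -0.058 -0.01 0.5; 2.4 -28.5 3.9 -0.132 -0.069 -0.013 0.5; 2.8 -33.2 4.6 -0.154 -0.08 -0.015 0.5; 3.2 -38 5.2 -0.176 -0.092 -0.017 0.5; 3.6 -42.7 5.9 -0.198 -0.103 -0.019 0.5; 4 -47.5 6.5 -0.22 -0.115 -0.021 0.5; 4.4 -52.2 7.2 -0.242 -0.126 -0.023 0.5; 4.8 -57 7.8 -0.264 -0.138 -0.025 0.5"

```text
t: 7.03
position: [0.4971, -0.0521, 0.2518]
tool_rot: [0.563, 0.673, -0.313, 0.364]
force: [0.7, 0.3, -2.1]
finger_gap: 0.0605
finger_force: 44.7
```

```bash
python3 - <<'E'
from pl import *
goal(*pose(33,.16,.26))
E
```

```text
t 7.03 pos [ 0.4971 -0.0521  0.2518] F [ 0.7  0.3 -2.1] joints [ 0.41 -0.15  1.7  -0.99  1.78  0.11] gap 0.0605
tool x,y,z: [[-0.102, 0.53, -0.842], [0.985, 0.171, -0.012], [0.138, -0.831, -0.539]]
row: [-0.29  0.36  0.6 ] [-0.0051  0.0019 -0.0042]
```

```bash
cat > inh.py <<'E'
from pl import *
def inhand(tag,view=False):
    out=[]
    for n_ in("scene","top"):
        c=read_camera(n_); s=state(); w=cloud(c); np.savez(f"{n_}{tag}.npz",**c)
        R=Ro.from_quat(s["tool_rot"]).as_matrix(); q=(w-s["position"])@R
        hs=cv2.cvtColor(c["img"],cv2.COLOR_RGB2HSV)
        m=(abs(q[...,0])<.13)&(abs(q[...,1])<.05)&(abs(q[...,2])<.04)&(hs[...,1]<75)&(hs[...,2]>90)
        p=q[m]; print(n_,m.sum())
        if m.sum()<30: continue
        print("  tool x",np.percentile(p[:,0],[1,50,99]).round(4),"y",np.percentile(p[:,1],[1,50,99]).round(4),"z",np.percentile(p[:,2],[2,20,50,80,98]).round(4))
        f=p[(p[:,2]<np.median(p[:,2])+.006)]; A=np.c_[f[:,:2],np.ones(len(f))]; k=np.linalg.lstsq(A,f[:,2],rcond=None)[0]; print("  face z = %.4f x + %.4f y + %.4f"%tuple(k))
        v,u=np.nonzero(m); v,u=int(np.median(v)),int(np.median(u)); v=np.clip(v,75,404); u=np.clip(u,100,539)
        out.append(cv2.resize(c["img"][v-75:v+75,u-100:u+100,::-1],(400,300),interpolation=cv2.INTER_CUBIC))
    if out: cv2.imwrite(f"pics/{tag}.png",np.hstack(out))
E
python3 -c "
from inh import *
inhand('h1')"
```

```text
scene 1262
  tool x [-0.0981 -0.0385  0.0845] y [-0.0312  0.0057  0.039 ] z [-0.0299 -0.0203 -0.0186 -0.0088  0.0042]
  face z = -0.0182 x + 0.0011 y + -0.0200
top 1700
  tool x [-0.0989 -0.0385  0.0831] y [-0.0365 -0.0003  0.035 ] z [-0.0289 -0.0144 -0.0128 -0.0104  0.0081]
  face z = -0.0061 x + -0.0014 y + -0.0139
```

View pics/h1.png

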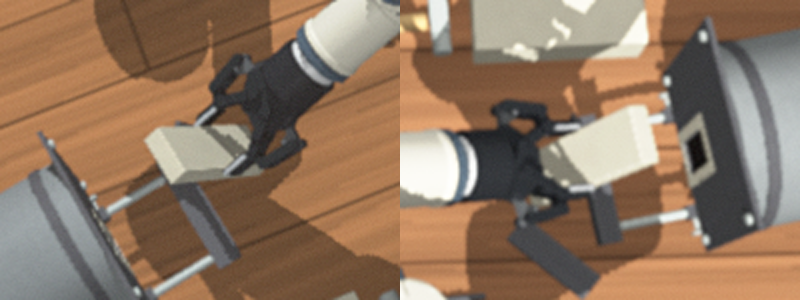

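```bash
sed -i 's/^off=.*/off=np.array([-.004,.0015,-.004])/' pl.py; python3 - <<'E'
from pl import *
goal(*pose(31,.0664,.205))
goal(*pose(31,.0664,.162))
E
```

```text
t 7.13 pos [ 0.4956 -0.0529  0.2488] F [-0.5  0.6 -2.9] joints [ 0.41 -0.15  1.71 -0.99  1.78  0.11] gap 0.0605
tool x,y,z: [[-0.106, 0.53, -0.842], [0.985, 0.169, -0.018], [0.133, -0.831, -0.54]]
row: [-0.56 -1.67  0.86] [-0.0077  0.003   0.1033]
t 7.13 pos [ 0.4956 -0.0529  0.2488] F [-0.5  0.6 -2.9] joints [ 0.41 -0.15  1.71 -0.99  1.78  0.11] gap 0.0605
tool x,y,z: [[-0.106, 0.53, -0.842], [0.985, 0.169, -0.018], [0.133, -0.831, -0.54]]
row: [-0.56 -1.67  0.86] [0.0285 0.0038 0.1265]
```

Call:
arm_command:
  plan: "-0.56 -1.67 0.86 -0.008 0.003 0.015 0.5; -0.56 -1.67 0.86 -0.008 0.003 0.03 0.5; -0.56 -1.67 0.86 -0.008 0.003 0.045 0.5; -0.56 -1.67 0.86 -0.008 0.003 0.06 0.5; -0.56 -1.67 0.86 -0.008 0.003 0.075 0.5; -0.56 -1.67 0.86 -0.008 0.003 0.09 0.5; -0.56 -1.67 0.86 -0.008 0.003 0.098 0.5; -0.56 -1.67 0.86 -0.0077 0.003 0.1033 0.5; -0.56 -1.67 0.86 -0.0077 0.003 0.1033 0.5; -0.56 -1.67 0.86 -0.0077 0.003 0.1033 0.5"

```text
t: 7.97
position: [0.5156, -0.1402, 0.2043]
tool_rot: [0.563, 0.665, -0.313, 0.378]
force: [0.0, 0.3, -1.8]
finger_gap: 0.0609
finger_force: 44.8
```

```bash
python3 - <<'E'
from inh import *
goal(*pose(31,.0664,.162))
inhand('h2')
E
```

```text
t 7.97 pos [ 0.5156 -0.1402  0.2043] F [ 0.   0.3 -1.8] joints [ 0.24 -0.17  1.82 -1.02  1.58  0.11] gap 0.0609
tool x,y,z: [[-0.08, 0.512, -0.855], [0.985, 0.17, 0.009], [0.15, -0.842, -0.518]]
row: [ 0.29 -0.21 -0.46] [ 0.04   -0.0032  0.0261]
scene 1847
  tool x [-0.128  -0.0784  0.0942] y [-0.0459  0.0036  0.0473] z [-0.025  -0.0161 -0.0109  0.0228  0.0377]
  face z = -0.0138 x + 0.0103 y + -0.0159
top 2275
  tool x [-0.1278 -0.072   0.0755] y [-0.0459 -0.0001  0.0449] z [-0.0241 -0.0145 -0.0121  0.0237  0.0382]
  face z = -0.0139 x + -0.0052 y + -0.0146
```

View pics/h2.png

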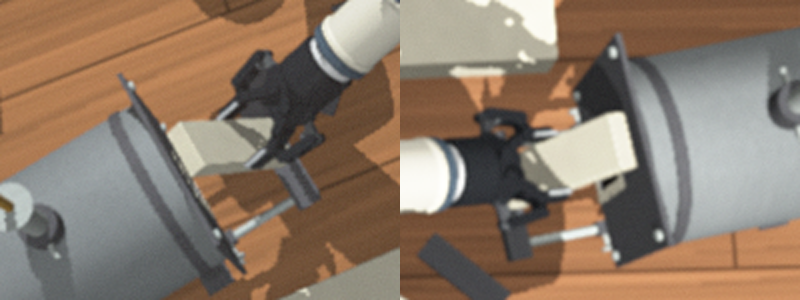

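The slab is square in front of the plate with its top end about 7 mm off it; next I lower it towards the rest bar's leg.

Call:
arm_command:
  plan: "0.3 0 -0.4 0.008 -0.002 0.005 0.5; 0.3 0 -0.4 0.016 -0.003 0.01 0.5; 0.3 0 -0.4 0.024 -0.003 0.016 0.5; 0.3 0 -0.4 0.032 -0.003 0.021 0.5; 0.3 0 -0.4 0.037 -0.003 0.024 0.5; 0.3 0 -0.4 0.04 -0.003 0.026 0.5; 0.3 0 -0.4 0.04 -0.003 0.026 0.5; 0.3 0 -0.4 0.04 -0.003 0.026 0.5; 0.3 0 -0.4 0.04 -0.003 0.026 0.5"

```text
t: 8.82
position: [0.5136, -0.1422, 0.1569]
tool_rot: [0.562, 0.666, -0.316, 0.376]
force: [-0.4, -0.4, -2.4]
finger_gap: 0.0607
finger_force: 44.8
```

```bash
python3 - <<'E'
from inh import *
goal(*pose(31,.0664,.162))
goal(*pose(31,.0664,.155))
def slab(tag):
  for k in("scene","top"):
    c=read_camera(k); w=cloud(c); hs=cv2.cvtColor(c["img"],cv2.COLOR_RGB2HSV)
    s=w[...,:2]@e[:2]; o=w[...,:2]@n[:2]-d0; z=w[...,2]
    pale=(hs[...,1]<75)&(hs[...,2]>90)
    m=pale&(o>.006)&(o<.12)&(z>.18)&(z<.26)&(abs(s-s0)<.05)
    pl=(abs(o)<.008)&(z>.09)&(z<.285); r=np.percentile(s[pl],[1,99])
    print(k,m.sum(),"slab s",np.percentile(s[m],[2,98]).round(4),"mid",np.percentile(s[m],[2,98]).mean().round(4),"z max",np.percentile(z[m],99).round(4),"o min",np.percentile(o[m],1).round(4),"plate o",np.median(o[pl]).round(4),"s",r.round(4),r.mean().round(4))
slab("a")
E
```

```text
t 8.82 pos [ 0.5136 -0.1422  0.1569] F [-0.4 -0.4 -2.4] joints [ 0.24 -0.13  1.87 -1.02  1.53  0.18] gap 0.0607
tool x,y,z: [[-0.086, 0.511, -0.855], [0.986, 0.169, 0.002], [0.146, -0.843, -0.518]]
row: [ 0.03 -0.22 -0.1 ] [ 0.0003 -0.0005  0.0001]
t 8.82 pos [ 0.5136 -0.1422  0.1569] F [-0.4 -0.4 -2.4] joints [ 0.24 -0.13  1.87 -1.02  1.53  0.18] gap 0.0607
tool x,y,z: [[-0.086, 0.511, -0.855], [0.986, 0.169, 0.002], [0.146, -0.843, -0.518]]
row: [ 0.03 -0.22 -0.1 ] [ 0.0063 -0.0005  0.0038]
scene 729 slab s [-0.5172 -0.4524] mid -0.4848 z max 0.2473 o min 0.0103 plate o 0.0013 s [-0.6038 -0.367 ] -0.4854
top 968 slab s [-0.5146 -0.4493] mid -0.482 z max 0.2471 o min 0.0074 plate o -0.0007 s [-0.5986 -0.3635] -0.481
```

Call:
arm_command:
  plan: "0 0 0 0.0009 0 0.0005 0.5; 0 0 0 0.0017 0 0.001 0.5; 0 0 0 0.0026 0 0.0016 0.5; 0 0 0 0.0026 0 0.0016 0.5"

```text
t: 9.25
position: [0.5138, -0.1431, 0.1562]
tool_rot: [0.562, 0.665, -0.317, 0.377]
force: [-2.0, -1.1, 7.6]
finger_gap: 0.0606
finger_force: 45.2
```

Call:
arm_command:
  plan: "0 0 0 0.0009 0 0.0005 0.5; 0 0 0 0.0009 0 0.0005 0.5; 0 0 0 0.0009 0 0.0005 0.5"

```text
t: 9.5
position: [0.5138, -0.1433, 0.1561]
tool_rot: [0.562, 0.664, -0.317, 0.378]
force: [-3.3, -3.4, 9.1]
finger_gap: 0.0608
finger_force: 45.3
```

Call:
arm_command:
  plan: "0 0 0 0.0009 0 0.0005 0.5; 0 0 0 0.0009 0 0.0005 0.5; 0 0 0 0.0009 0 0.0005 0.5"

```text
t: 9.75
position: [0.5138, -0.1436, 0.1559]
tool_rot: [0.562, 0.664, -0.317, 0.378]
force: [-3.8, -3.1, 12.4]
finger_gap: 0.0608
finger_force: 45.4
```

Call:
arm_command:
  plan: "0 0 0 -0.0009 0 -0.0005 0.5; 0 0 0 -0.0017 0 -0.001 0.5; 0 0 0 -0.0017 0 -0.001 0.5"

```text
t: 10.0
position: [0.5137, -0.143, 0.1562]
tool_rot: [0.562, 0.665, -0.316, 0.377]
force: [-1.6, -1.9, 7.2]
finger_gap: 0.0601
finger_force: 45.2
```

Call:
arm_command:
  plan: "0 0 0 0.0005 0 -0.0009 0.5; 0 0 0 0.001 0 -0.0017 0.5; 0 0 0 0.001 0 -0.0017 0.5"

```text
t: 10.25
position: [0.5134, -0.1414, 0.1568]
tool_rot: [0.562, 0.664, -0.317, 0.378]
force: [-1.5, -3.8, 7.5]
finger_gap: 0.0606
finger_force: 45.1
```

Call:
arm_command:
  plan: "0 0 0 0.0005 0 -0.0009 0.5; 0 0 0 0.001 0 -0.0017 0.5; 0 0 0 0.001 0 -0.0017 0.5"

```text
t: 10.5
position: [0.5133, -0.1396, 0.1568]
tool_rot: [0.562, 0.664, -0.317, 0.378]
force: [-0.7, -5.4, 6.9]
finger_gap: 0.0605
finger_force: 44.9
```

Call:
arm_command:
  plan: "0 0 0 0.0005 0 -0.0009 0.5; 0 0 0 0.001 0 -0.0017 0.5; 0 0 0 0.001 0 -0.0017 0.5"

```text
t: 10.75
position: [0.513, -0.1381, 0.1574]
tool_rot: [0.562, 0.664, -0.317, 0.378]
force: [-0.7, -8.6, 6.8]
finger_gap: 0.0604
finger_force: 44.7
```

Call:
arm_command:
  plan: "0 0 0 0.0005 0 -0.0009 0.5; 0 0 0 0.001 0 -0.0017 0.5; 0 0 0 0.001 0 -0.0017 0.5"

```text
t: 11.0
position: [0.5127, -0.1364, 0.1577]
tool_rot: [0.562, 0.664, -0.317, 0.379]
force: [0.9, -9.1, 8.8]
finger_gap: 0.0604
finger_force: 44.6
```

```bash
python3 - <<'E'
from inh import *
goal(*pose(33,.066,.157))
inhand('h3')
E
```

```text
t 11.0 pos [ 0.5127 -0.1364  0.1577] F [ 0.9 -9.1  8.8] joints [ 0.25 -0.12  1.87 -1.03  1.55  0.2 ] gap 0.0604
tool x,y,z: [[-0.082, 0.506, -0.859], [0.986, 0.167, 0.005], [0.146, -0.846, -0.512]]
row: [ 0.01  2.19 -0.3 ] [ 0.0023 -0.0006  0.0084]
scene 1152
  tool x [-0.0973 -0.0337  0.0923] y [-0.0353  0.0035  0.0388] z [-0.0307 -0.0189 -0.0152 -0.0085  0.0067]
  face z = 0.0211 x + -0.0012 y + -0.0165
top 1447
  tool x [-0.0992 -0.0381  0.0831] y [-0.0355  0.001   0.038 ] z [-0.0284 -0.0169 -0.0147 -0.0113  0.0045]
  face z = 0.0199 x + -0.0037 y + -0.0149
```

View pics/h3.png

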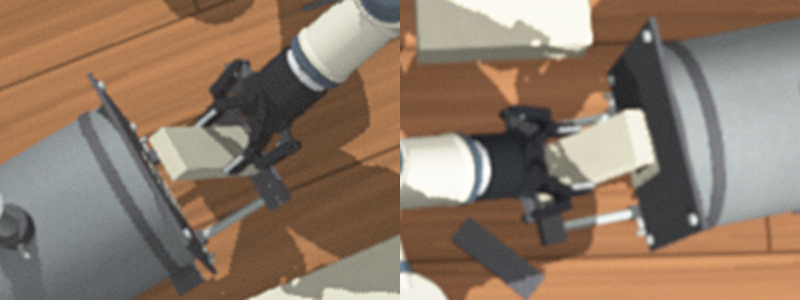

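The foot is at the lip (9 N sideways, and my geometry puts the outer corner 129 mm out). Now I tilt the top end gently toward the plate about the foot.

Call:
arm_command:
  plan: "0 0.6 0 -0.0002 0 0.0011 0.5; 0 1.2 0 -0.0004 0 0.0022 0.5; 0 1.8 0 -0.0006 0 0.0034 0.5; 0 2.4 0 -0.0007 0 0.0045 0.5; 0 2.4 0 -0.0007 0 0.0045 0.5"

```text
t: 11.52
position: [0.5135, -0.1404, 0.1556]
tool_rot: [0.569, 0.672, -0.305, 0.364]
force: [-0.2, -6.9, 6.7]
finger_gap: 0.0608
finger_force: 44.8
```

Call:
arm_command:
  plan: "0 0.6 0 0 0 0.0009 0.5; 0 1.2 0 0 0 0.0018 0.5; 0 1.2 0 0 0 0.0018 0.5"

```text
t: 11.77
position: [0.5138, -0.1419, 0.1548]
tool_rot: [0.572, 0.676, -0.299, 0.357]
force: [-0.1, -6.4, 7.6]
finger_gap: 0.0608
finger_force: 44.8
```

```bash
cat >> inh.py <<'E'
def slab():
  for k in("scene","top"):
    c=read_camera(k); w=cloud(c); hs=cv2.cvtColor(c["img"],cv2.COLOR_RGB2HSV); np.savez(f"last_{k}.npz",**c)
    s=w[...,:2]@e[:2]; o=w[...,:2]@n[:2]-d0; z=w[...,2]
    pl=(abs(o)<.008)&(z>.09)&(z<.285)&(abs(s-s0)>.05); r=np.percentile(s[pl],[1,99]); po=np.median(o[pl])
    m=(hs[...,1]<75)&(hs[...,2]>90)&(o>.006)&(o<.13)&(z>.09)&(z<.26)&(abs(s-s0)<.045)
    oo,zz,ss=o[m]-po,z[m],s[m]-r.mean()
    # outer face line: cos t*o + sin t*z = c
    f=least_squares(lambda p:np.cos(p[0])*oo+np.sin(p[0])*zz-p[1]-p[2]*ss,[.58,.15,0],loss="soft_l1",f_scale=.001).x
    u=-np.sin(f[0])*oo+np.cos(f[0])*zz; ont=abs(np.cos(f[0])*oo+np.sin(f[0])*zz-f[1])<.004
    tip=u[ont]; tm=np.percentile(tip,99.5); O=np.cos(f[0])*f[1]-np.sin(f[0])*tm; Z=np.sin(f[0])*f[1]+np.cos(f[0])*tm
    t=f[0]; cen=np.array([O,Z])-.0125*np.array([np.cos(t),np.sin(t)])-.095*np.array([-np.sin(t),np.cos(t)])
    print(k,"lean",np.degrees(t).round(2),"yaw~",f[2].round(3),"s mid",np.percentile(ss[ont],[2,98]).round(4),"top inner corner o",(O-.025*np.cos(t)).round(4),"centre o,z",cen.round(4))
from scipy.optimize import least_squares
E
python3 -c "
from inh import *
goal(*pose(35,.0645,.155)); slab()"
```

```text
t 11.77 pos [ 0.5138 -0.1419  0.1548] F [-0.1 -6.4  7.6] joints [ 0.21 -0.15  1.86 -0.97  1.52  0.15] gap 0.0608
tool x,y,z: [[-0.091, 0.559, -0.824], [0.986, 0.168, 0.005], [0.141, -0.812, -0.567]]
row: [ 0.05  0.49 -0.3 ] [ 0.0034 -0.0008  0.0045]
scene lean 33.4 yaw~ 0.027 s mid [-0.0307  0.0305] top inner corner o 0.0026 centre o,z [0.0654 0.158 ]
top lean 33.75 yaw~ -0.011 s mid [-0.0321  0.0287] top inner corner o 0.0025 centre o,z [0.0657 0.1584]
```

Call:
arm_command:
  plan: "0 0.4 0 0 0 0.0006 0.5; 0 0.8 0 0 0 0.0012 0.5; 0 0.8 0 0 0 0.0012 0.5"

```text
t: 12.12
position: [0.514, -0.1429, 0.1542]
tool_rot: [0.574, 0.678, -0.295, 0.353]
force: [0.3, -6.8, 8.3]
finger_gap: 0.0611
finger_force: 44.8
```

Call:
arm_command:
  plan: "0 0.5 0 0 0 0.0008 0.5; 0 0.5 0 0 0 0.0008 0.5; 0 0.5 0 0 0 0.0008 0.5"

```text
t: 12.37
position: [0.5142, -0.1435, 0.1537]
tool_rot: [0.575, 0.679, -0.292, 0.35]
force: [-0.5, -6.9, 8.2]
finger_gap: 0.0604
finger_force: 44.8
```

```bash
python3 -c "
from inh import *
print(state()['torque'].round(2)); goal(*pose(35,.0645,.155)); slab()"
```

```text
[-1.5   0.01 -0.01]
t 12.37 pos [ 0.5142 -0.1435  0.1537] F [-0.5 -6.9  8.2] joints [ 0.2  -0.15  1.86 -0.95  1.52  0.13] gap 0.0604
tool x,y,z: [[-0.094, 0.577, -0.811], [0.986, 0.168, 0.005], [0.139, -0.799, -0.584]]
row: [ 0.07 -0.76 -0.3 ] [ 0.0034 -0.0009  0.0026]
scene lean 34.61 yaw~ 0.029 s mid [-0.0318  0.0295] top inner corner o -0.0006 centre o,z [0.0636 0.1568]
top lean 35.05 yaw~ -0.005 s mid [-0.0323  0.0285] top inner corner o -0.0012 centre o,z [0.0636 0.1581]
```

Call:
arm_command:
  plan: "0 0.5 0 0 0 0.0008 0.5; 0 0.5 0 0 0 0.0008 0.5; 0 0.5 0 0 0 0.0008 0.5"

```text
t: 12.72
position: [0.5143, -0.1442, 0.1533]
tool_rot: [0.576, 0.681, -0.29, 0.347]
force: [-0.6, -6.0, 7.1]
finger_gap: 0.0604
finger_force: 44.9
```

Call:
arm_command:
  plan: "0 0.5 0 0 0 0.0008 0.5; 0 0.5 0 0 0 0.0008 0.5; 0 0.5 0 0 0 0.0008 0.5"

```text
t: 12.97
position: [0.5144, -0.1445, 0.153]
tool_rot: [0.578, 0.682, -0.287, 0.344]
force: [-1.6, -4.2, 8.9]
finger_gap: 0.0608
finger_force: 45.2
```

```bash
python3 -c "
from inh import *
print(state()['torque'].round(2)); goal(*pose(35,.0645,.155)); slab()"
```

```text
[-1.49  0.11 -0.14]
t 12.97 pos [ 0.5144 -0.1445  0.153 ] F [-1.6 -4.2  8.9] joints [ 0.19 -0.16  1.86 -0.93  1.51  0.12] gap 0.0608
tool x,y,z: [[-0.097, 0.591, -0.801], [0.986, 0.168, 0.005], [0.138, -0.789, -0.599]]
row: [ 0.09 -1.77 -0.3 ] [ 0.0034 -0.0009  0.0014]
scene lean 35.48 yaw~ 0.02 s mid [-0.0302  0.031 ] top inner corner o -0.0034 centre o,z [0.0619 0.1574]
top lean 35.65 yaw~ -0.01 s mid [-0.0323  0.0282] top inner corner o -0.0025 centre o,z [0.063  0.1567]
```

Call:
arm_command:
  plan: "0 0.5 0 0 0 0.0008 0.5; 0 0.5 0 0 0 0.0008 0.5; 0 0.5 0 0 0 0.0008 0.5"
  squeeze: 20

```text
t: 13.32
position: [0.5145, -0.1446, 0.1529]
tool_rot: [0.579, 0.684, -0.284, 0.341]
force: [-5.0, 1.5, 11.8]
finger_gap: 0.061
finger_force: 45.9
```

```bash
python3 -c "
from inh import *
print(state()['torque'].round(2)); goal(*pose(35,.0645,.155)); slab()"
```

```text
[-1.4   0.42 -0.41]
t 13.32 pos [ 0.5145 -0.1446  0.1529] F [-5.   1.5 11.8] joints [ 0.19 -0.16  1.86 -0.92  1.51  0.11] gap 0.061
tool x,y,z: [[-0.098, 0.598, -0.795], [0.986, 0.168, 0.006], [0.137, -0.784, -0.606]]
row: [ 0.11 -2.3  -0.31] [ 0.0034 -0.001   0.0013]
scene lean 35.37 yaw~ 0.029 s mid [-0.0311  0.0303] top inner corner o -0.003 centre o,z [0.0622 0.1568]
top lean 35.79 yaw~ -0.008 s mid [-0.0323  0.0283] top inner corner o -0.0029 centre o,z [0.0627 0.1569]
```

Both ends touch (force y changed sign, lean stopped at 35.5°). Releasing slowly.

Call:
arm_command:
  plan: "0 0 0 0 0 0 0.3; 0 0 0 0 0 0 0.28; 0 0 0 0 0 0 0.26; 0 0 0 0 0 0 0.24; 0 0 0 0 0 0 0.22; 0 0 0 0 0 0 0.2; 0 0 0 0 0 0 0.15; 0 0 0 0 0 0 0.05; 0 0 0 0 0 0 0; 0 0 0 0 0 0 0; 0 0 0 0 0 0 0"

```text
t: 14.33
position: [0.5136, -0.1438, 0.1484]
tool_rot: [0.578, 0.686, -0.284, 0.338]
force: [-0.5, 0.4, -1.0]
finger_gap: 0.0856
finger_force: 0.0
```

```bash
python3 -c "
from inh import *
goal(*pose(35,.0645,.155)); slab()
o=[]
for k,(v,u) in dict(scene=(300,210),top=(200,440)).items():
    c=np.load(f'last_{k}.npz')['img'][v-75:v+75,u-100:u+100,::-1]; o.append(cv2.resize(c,(400,300)))
cv2.imwrite('pics/r.png',np.hstack(o))"
```

```text
t 14.33 pos [ 0.5136 -0.1438  0.1484] F [-0.5  0.4 -1. ] joints [ 0.19 -0.16  1.86 -0.92  1.51  0.11] gap 0.0856
tool x,y,z: [[-0.102, 0.601, -0.792], [0.986, 0.169, 0.001], [0.135, -0.781, -0.61]]
row: [ 0.   -2.58 -0.07] [-0.0008 -0.0002 -0.0006]
scene lean 35.31 yaw~ 0.03 s mid [-0.0316  0.0292] top inner corner o -0.0026 centre o,z [0.0626 0.1566]
top lean 35.41 yaw~ -0.017 s mid [-0.032   0.0276] top inner corner o -0.0027 centre o,z [0.0626 0.1569]
```

View pics/r.png

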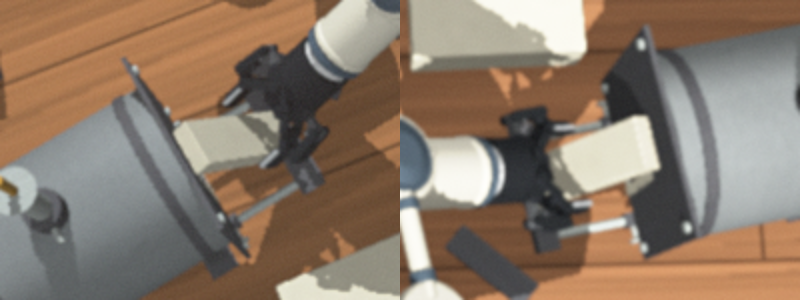

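The slab stays put, leaned and centred, and the open fingers are clear of both its edges. Backing straight out.

Call:
arm_command:
  plan: "0 0 0 0 0 -0.006 0; 0 0 0 0 0 -0.014 0; 0 0 0 0 0 -0.024 0; 0 0 0 0 0 -0.036 0; 0 0 0 0 0 -0.05 0; 0 0 0 0 0 -0.065 0; 0 0 0 0 0 -0.08 0; 0 0 0 0 0 -0.1 0; 0 0 0 0 0 -0.12 0; 0 0 0 0 0 -0.14 0; 0 0 0 0 0 -0.14 0; 0 0 0 0 0 -0.14 0"

```text
t: 15.43
position: [0.4952, -0.0331, 0.235]
tool_rot: [0.578, 0.686, -0.283, 0.339]
force: [0.4, 0.1, -0.4]
finger_gap: 0.0855
finger_force: 0.0
```

```bash
python3 -c "
from inh import *
goal([.5,0,.3]); slab()
o=[]
for k,(v,u) in dict(scene=(300,210),top=(200,440)).items():
    c=np.load(f'last_{k}.npz')['img'][v-75:v+75,u-100:u+100,::-1]; o.append(cv2.resize(c,(400,300)))
cv2.imwrite('pics/f.png',np.hstack(o))"
```

```text
t 15.43 pos [ 0.4952 -0.0331  0.235 ] F [ 0.4  0.1 -0.4] joints [ 0.41 -0.15  1.7  -0.9   1.78  0.13] gap 0.0855
tool x,y,z: [[-0.102, 0.602, -0.792], [0.985, 0.171, 0.003], [0.138, -0.78, -0.61]]
row: [0. 0. 0.] [-0.032   0.0106 -0.0648]
scene lean 35.41 yaw~ 0.041 s mid [-0.0313  0.0293] top inner corner o -0.0027 centre o,z [0.0625 0.1561]
top lean 35.43 yaw~ -0.019 s mid [-0.0321  0.0276] top inner corner o -0.0025 centre o,z [0.0627 0.1567]
```

View pics/f.png

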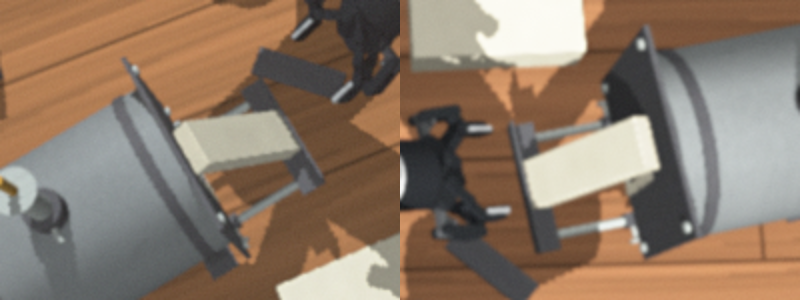

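```bash
python3 -c "
from pl import *
for k in('scene','top'):
    c=dict(np.load(f'last_{k}.npz')); c={a:(b if b.ndim else b.item()) for a,b in c.items()}; w=cloud(c); hs=cv2.cvtColor(c['img'],cv2.COLOR_RGB2HSV)
    s=w[...,:2]@e[:2]; o=w[...,:2]@n[:2]-d0; z=w[...,2]
    pl=(abs(o)<.008)&(z>.09)&(z<.285)&(abs(s-s0)>.05); ctr=np.percentile(s[pl],[1,99]).mean()
    m=(hs[...,1]<75)&(hs[...,2]>90)&(o>.015)&(o<.13)&(z>.09)&(abs(s-s0)<.06)
    for a in np.arange(.1,.24,.02):
        q=s[m&(abs(z-a)<.008)]-ctr; print(k,a.round(2),len(q),np.percentile(q,[3,97]).round(4),np.percentile(q,[3,97]).mean().round(4))
"
```

```text
scene 0.1 112 [-0.0314  0.0281] -0.0016
scene 0.12 113 [-0.0317  0.0291] -0.0013
scene 0.14 120 [-0.0312  0.0293] -0.001
scene 0.16 132 [-0.0314  0.0279] -0.0017
scene 0.18 126 [-0.0323  0.0274] -0.0024
scene 0.2 134 [-0.0326  0.0267] -0.0029
scene 0.22 144 [-0.0326  0.0285] -0.0021
top 0.1 178 [-0.0498  0.028 ] -0.0109
top 0.12 150 [-0.0315  0.0281] -0.0017
top 0.14 156 [-0.0311  0.0282] -0.0015
top 0.16 171 [-0.0309  0.0281] -0.0014
top 0.18 175 [-0.0311  0.0283] -0.0014
top 0.2 180 [-0.0306  0.0284] -0.0011
top 0.22 184 [-0.0315  0.0283] -0.0016
```

The slab is square and within 2 mm of centre, so I'm handing in.

```bash
python3 -c "
from workcell import *
print(close_job())"
```

```text
the job is handed in; nothing more can be done
None
```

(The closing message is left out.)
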